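# Clamp the score card and hold the spring clip open over its edge

## Task

The score card is already in its stand: first press the stand's red-ended clamp lever all the way down, then take the blue spring clip off its rest by squeezing its handles, carry it over and hold it wide open around the middle of the card's top edge, square to the card, one jaw tip on each side about 2 cm below the edge and neither touching the card, so that I can slip a second card in. Finish like that, still squeezing and holding the clip; do not let go. Do not knock hard against the card, and leave the ball, dish, jar and mug where they are.

Things in the scene. Friction and masses are not known exactly. Their poses are not given: they have to be found in the camera images.
- stand: score-card stand: fixed wooden base 150 x 150 x 22 mm (x, y, z), origin at the centre of its underside. Its own +x runs from the lever side towards the card, its y along the card. Its yaw varies by up to 0.45 rad; it stands in the left or the right place
- card: cream stiff score card with coloured marks, standing upright in the stand: 3 mm thick (its x), 120 mm wide (its y), 108 mm tall (z) above the base; origin at the centre of its foot, 50 mm ahead (+x) of the stand's origin and 22 mm above the shelf; axes parallel to the stand's
- card_top (a point): the middle of the card's top edge, 130 mm above the shelf
- clamp (a joint): angle of the stand's cam-lever clamp in rad: 0 = pressed fully down (lever level, card's foot clamped), up to 1.15 = raised; it starts 0.75 to 1.05. Press the red pad down to close it (about 1.5 N there); it is stiff and stays where left
- clamp_hinge (a point): centre of the lever's hinge line, 34.5 mm ahead (+x) of the stand's origin, 36 mm above the shelf, 15.5 mm in front of the card; the hinge line runs along the stand's y, and the lever points from it to the stand's -x when down, up and to -x when raised
- clamp_pad (a point): centre of the top face of the red pad at the lever's end, 80 mm from the hinge; the pad is 30 mm along the lever, 46 mm across, 10 mm thick, its top 5 mm above the lever's centre line. Down, its top is 41 mm above the shelf
- clip_rest: fixed light-wood block 90 x 70 x 18 mm (x, y, z), origin at the centre of its underside, with a dark upright tongue in the middle 4 mm thick (x), 26 mm wide (y), its top 45 mm above the shelf, on which the clip starts
- clip: loose dark-blue spring clip, about 70 g, 30 mm wide, origin on its pivot rod, which runs along its y. Starts upright on the rest's tongue, yaw as the rest: pivot 64 mm above the shelf, jaw tips 46 mm below the pivot, flat handles up to 45 mm above it (50 squeezed), splayed to its -x and +x. This body is the -x half: it turns about y by half the opening when the clip is squeezed evenly
- clip_jaw (a joint): how far the clip is spread, rad: 0 = shut on the tongue, 0.6 = handles squeezed to the stop, jaw tips 31 mm apart. The handles' outer faces are 47 mm apart 36 mm above the pivot (53 mm at their ends) when shut, and parallel, 24 mm apart, at the stop. The spring needs 4 N on the handles to start, 10 N at the stop
- jaw_a_tip (a point): lower inner edge of the jaw tip of the clip's -x half
- jaw_b_tip (a point): lower inner edge of the jaw tip of the clip's +x half
- marble_board: bystander: fixed wooden marble board with hollows, 130 x 250 x 18 mm, marbles in some hollows; origin under its centre
- ball_center (a point): bystander: centre of the yellow hard ball, 40 mm across, loose in the board's middle hollow
- jacks_dish: bystander: loose brass-toned dish, 116 mm across, 28 mm high, with jacks in it; origin under its centre
- jar: bystander: loose clear plastic jar with a red screw cap, 72 mm across, 120 mm high; origin under its centre
- mug: bystander: loose white ceramic mug, 78 mm across, 90 mm high, handle at its +y; origin under its centre
- card_box: bystander: fixed open plywood box with spare cards, 90 x 120 mm, cards up to 70 mm high; origin under its centre
There are look-alikes about, which are no part of the job. What is shaped like the stand but pink or purple is not meant.

How it is judged:
By the outcome, as a careful person would: the job done as asked, in the order asked, and still so for the second after the job is handed in, while the arm keeps its last pose, push and grip.
It also fails if it takes over 51 s, if anything falls off the work surface, if the arm or the gripper's body presses on something with over 40 N, if the wrist force passes 120 N, or if a joint passes its speed limit or range.

## Robot

A 6-joint arm with a two-finger parallel gripper is mounted at the origin on the work surface. World frame = base frame: x ahead of the robot, y to its left, z up, the work surface at z = 0. Lengths are in m, angles in degrees, forces in N, time in s.
With the tool pointing down it reaches from about 0.3 to 0.75 m from the base axis. Payload 8.5 kg.
Tool frame: the origin (TCP) lies midway between the tips of the shut fingers; the grasp point (between the pads) lies env.tcp_to_grasp behind it (env.tcp_to_grasp is the distance from the TCP to the grasp point, in m); z points along the fingers, y is the direction in which the jaws open and shut (so a half turn about z gives the same grasp; the last joint's range is limited). The gripper opens to 85 mm and grips with 20 to 120 N. Pads are 22 mm wide; open, the fingers measure 114 mm over their backs; the gripper's body (76 mm by 85 mm) begins 54 mm behind the grasp point. The pads swing forward as they close: fully open they stand 13 mm farther back than shut.
Start: joints at [-87.737, 21.807, 74.336, -0, 83.858, -12.336], TCP at [0.139, -0.532, 0.231] pointing down, gripper open.
Joint ranges: [-178.18, 178.18], [-50.72, 133.34], [12.68, 142.11], [-81.47, 261.47], [9.98, 163.14], [-165.26, 165.26]. Speed limits (degrees/s): [136.94, 136.94, 180, 180, 180, 180].

## Interface

Orientations are given as a 3x3 rotation matrix whose columns are the frame's x, y, z axes.
In Python, from rig import readout, imaging, job, env gives the robot as it stands.
- The arm moves only by the tool move_arm, never from a script. Its argument "motion" is a list of rows, each a list of 3 entries, a list of its own where there are three numbers: the shift along the tool's x, y, z normalised to -1 to 1, where 1 is 0.02 m, then the turn, a rotation vector about the tool's x, y, z normalised to -1 to 1, where 1 is 120 degrees, then the gripper command: -1 is shut, 1 is fully open, values between are in proportion. In form: [[[tx, ty, tz], [rx, ry, rz], claw], ...]. A call has 1 to 12 rows; each row shifts and turns the pose as measured when the row begins, along the tool's axes as they then stand; what a row does not reach is not made up. A row lasts 1/12 s, in which the tool goes at most 41.7 mm and 7.16 degrees, less where a joint would pass 70% of its speed; a pose out of reach is approached as far as the arm can. A call with a number of a shift or a turn outside -1 to 1 is refused whole. A call with a gripper value outside its range is refused whole. The fingers move at their own pace and stop on an object; "squeeze" is the grip in N (left out, the last holds). Time passes only in rows, so rows that do not move let the fingers close. It gives the time, the measured TCP pose, the force and the opening at its end, in the units of the state.
- readout.observe(): the state, without advancing time (a new reading comes with each control period).
- imaging.get_image(name): name is "scene" or "side" or "wrist"; returns a dict with "img" (480x640x3 uint8, blue, green, red), "fov_y" (degrees; the focal length in pixels is half the picture's height over the tangent of half this angle, whatever the lens; pixels are square), "cx", "cy" (the principal point, pixels), "eye" and "orientation" of the camera in the world. Camera axes: x right, y up, looking along -z (the intrinsics and any distortion apply to the point x, -y, -z); pixel columns grow to the right and rows downward; lengths in m; the calibration is good to about 2 mm. A picture is of the moment at which its call begins. There is no depth.
- job.close_job(): hands the job in, once; it reports no verdict.
The state is a dict: "time_s": time; "q": joint angles; "qvel": joint speeds; "joint_efforts": joint torques, N m; "position": TCP position; "tool_rot": TCP orientation; "ft_force": force on the tool from outside, world axes, zero at the start; "wrist_torque": the same for the moment, N m; "grip_width": finger opening in m.
Only numpy, scipy, OpenCV 4.12 (cv2) and the standard library are available. Lean on these libraries where they do the work, as an engineer would, in place of code of your own. Each camera call takes 0.05 s, during which the arm holds its last target.

## Working session

There is one attempt and no reset: what is moved stays moved. The work goes in short steps, Python scripts to look and compute and a tool call to move; the robot and the scene stay as the last step left them, time stands still between calls to the robot, and variables do not carry over. Pictures are saved under pics/ and viewed, and the job is handed in when it is done.

Besides the shell and the picture viewer there is one more tool, called after "Call:" as name(argument=value, ...), one argument or row to a line, values as JSON. move_arm: Moves the arm, as the interface text tells. Its arguments: {"type":"object","properties":{"motion":{"type":"array","items":{"type":"array"}},"squeeze":{"type":"number"}},"required":["motion"]}

```bash
ls; mkdir -p pics
cat > h.py <<'E'
import numpy as np, cv2, json
from rig import readout, imaging, job, env
def snap(name,fn):
    d=imaging.get_image(name); cv2.imwrite(f'pics/{fn}.png',d['img'])
    np.savez(f'pics/{fn}.npz',**{k:v for k,v in d.items()})
    return d
def load(fn):
    return dict(np.load(f'pics/{fn}.npz',allow_pickle=True))
E
python3 - <<'E'
from h import *
for n in ['scene','side','wrist']:
    d=snap(n,n+'0'); print(n,{k:(v if k!='img' else v.shape) for k,v in d.items()})
print(readout.observe(), env.tcp_to_grasp)
E
```

```text
pics
scene {'img': (480, 640, 3), 'fov_y': 50.43243514608366, 'cx': 318.4963777217317, 'cy': 238.5206460074752, 'eye': array([ 1.37865461, -0.44716082,  0.83427736]), 'orientation': array([[ 0.47241638, -0.53588551,  0.69974959],
       [ 0.88115197,  0.2692818 , -0.38866248],
       [ 0.01984876,  0.80019625,  0.5994097 ]])}
side {'img': (480, 640, 3), 'fov_y': 43.116362918543004, 'cx': 313.65642968443666, 'cy': 241.41422440194356, 'eye': array([-0.21796711, -0.97677593,  1.29827745]), 'orientation': array([[ 0.77256916,  0.44977083, -0.44815522],
       [-0.6346414 ,  0.52571965, -0.56643547],
       [-0.01916215,  0.72202843,  0.69159798]])}
wrist {'img': (480, 640, 3), 'fov_y': 60.956105977308034, 'cx': 316.91428207037086, 'cy': 242.25998073547797, 'eye': array([ 0.20786915, -0.51452427,  0.37453989]), 'orientation': array([[ 0.25234684,  0.92723725,  0.27668062],
       [-0.9676357 ,  0.24225095,  0.07067971],
       [-0.00148928, -0.28556185,  0.95835913]])}
{'time_s': 0.15, 'q': array([-8.77371263e+01,  2.18328836e+01,  7.43707168e+01,  1.16873736e-03,
        8.38579494e+01, -1.23354568e+01]), 'qvel': array([ 0.01196338, -0.16573868, -0.11533501, -0.04410468,  0.04426589,
        0.05909292]), 'joint_efforts': array([ 7.28384603e-04, -4.48627889e+01, -2.31344157e+01, -2.32388238e-04,
        3.83378341e-03, -1.81222742e-05]), 'position': array([ 0.1386201 , -0.53202819,  0.23087039]), 'tool_rot': array([[ 9.67717071e-01,  2.52039026e-01, -2.21504747e-05],
       [ 2.52038904e-01, -9.67716507e-01,  1.07420905e-03],
       [ 2.49307224e-04, -1.04511322e-03, -9.99999423e-01]]), 'ft_force': array([-0.33453851, -0.12155303, -0.05137803]), 'wrist_torque': array([-0.0121673 ,  0.03745859,  0.05621829]), 'grip_width': 0.08558540948701521} 0.0187
```

View pics/scene0.png

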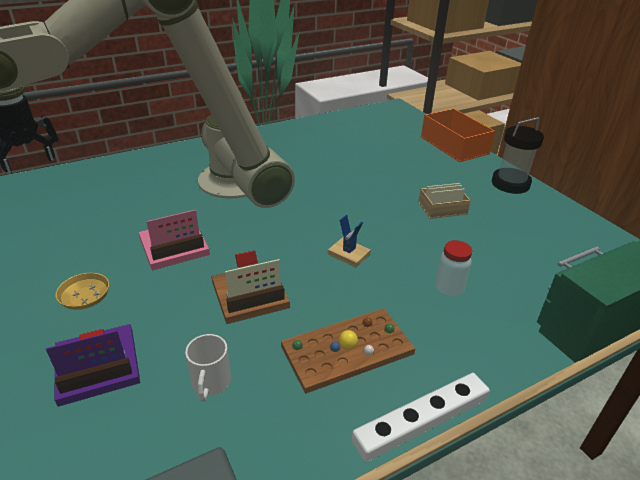

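View pics/side0.png

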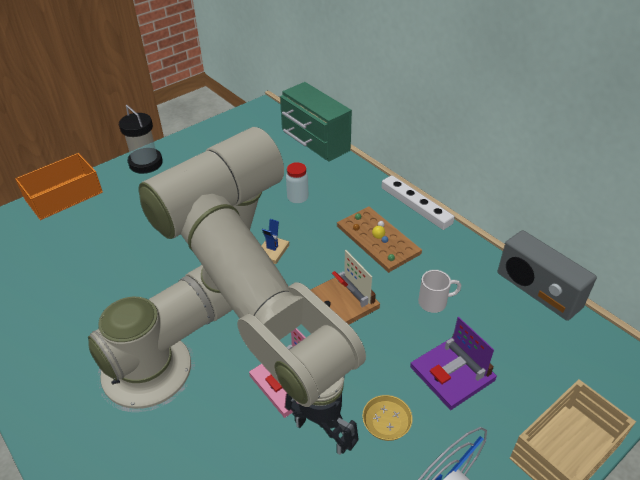

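View pics/wrist0.png

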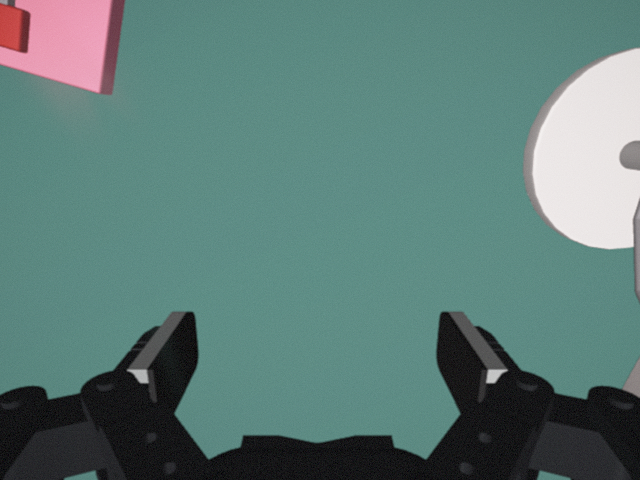

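The scene picture shows three stand-shaped things. The pink one at (175,238) and the purple one at (95,365) are look-alikes. The wooden one with the cream card at (252,290) fits the description. The blue clip is at (349,238). I'll confirm both in enlarged crops.

Run:
```python
from h import *
a=load('scene0')['img']
c=cv2.resize(a[240:330,200:300],None,fx=6,fy=6,interpolation=cv2.INTER_CUBIC)
b=cv2.resize(a[205:275,315:385],None,fx=6,fy=6,interpolation=cv2.INTER_CUBIC)
cv2.imwrite('pics/c1.png',c);cv2.imwrite('pics/c2.png',b)
s=load('side0')['img']
cv2.imwrite('pics/c3.png',cv2.resize(s[210:340,250:390],None,fx=5,fy=4.6,interpolation=cv2.INTER_CUBIC))
```

```text
(no output)
```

View pics/c1.png

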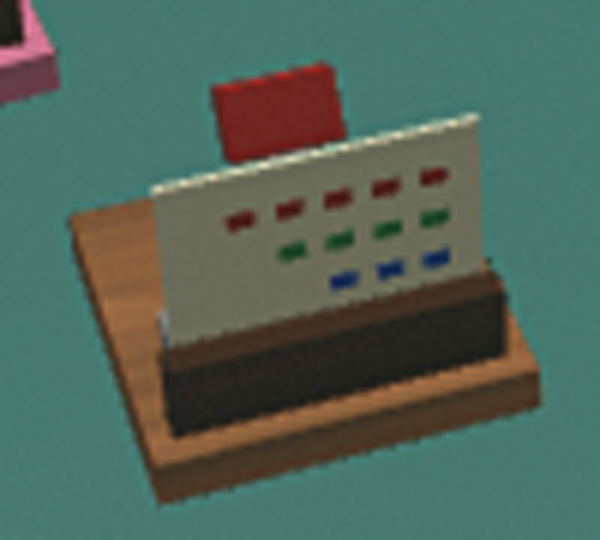

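View pics/c2.png

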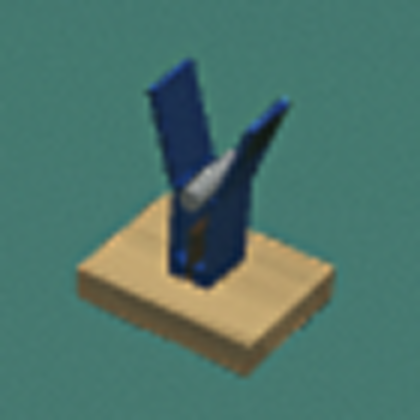

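View pics/c3.png

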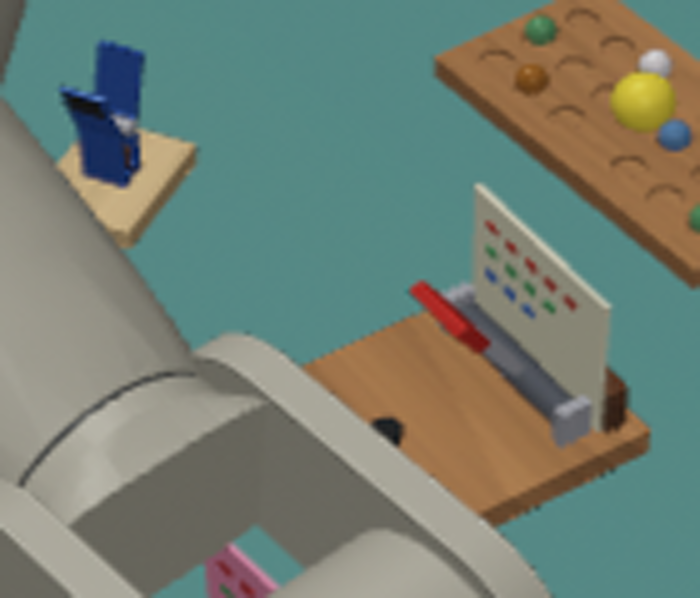

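The crops confirm it. The wooden stand with the cream card has a raised red pad on its far (-x) side, and the clip sits upright on its pale block. Next I'll triangulate the card's top corners and the clip from both views.

```bash
cat >> h.py <<'E'
def ray(d,u,v):
    f=240/np.tan(np.radians(float(d['fov_y'])/2))
    c=np.array([(u-float(d['cx']))/f,-(v-float(d['cy']))/f,-1.])
    r=d['orientation']@c
    return d['eye'],r/np.linalg.norm(r)
def plane(d,u,v,z):
    e,r=ray(d,u,v); return e+r*(z-e[2])/r[2]
def tri(*obs):
    A=np.zeros((3,3));b=np.zeros(3);L=[]
    for d,u,v in obs:
        e,r=ray(d,u,v);P=np.eye(3)-np.outer(r,r);A+=P;b+=P@e;L.append((e,r))
    p=np.linalg.solve(A,b)
    return p,[float(np.linalg.norm((np.eye(3)-np.outer(r,r))@(p-e))) for e,r in L]
def proj(d,p):
    f=240/np.tan(np.radians(float(d['fov_y'])/2))
    c=d['orientation'].T@(np.asarray(p)-d['eye'])
    return np.array([float(d['cx'])-f*c[0]/c[2],float(d['cy'])+f*c[1]/c[2]])
E
python3 - <<'E'
from h import *
np.set_printoptions(precision=4,suppress=True)
S=load('scene0');D=load('side0')
cs=lambda x,y:(200+(x+.5)/6-.5,240+(y+.5)/6-.5)
cd=lambda x,y:(250+(x+.5)/5-.5,210+(y+.5)/4.6-.5)
cc=lambda x,y:(315+(x+.5)/6-.5,205+(y+.5)/6-.5)
L=tri((S,*cs(153,190)),(D,*cd(608,307)));R=tri((S,*cs(478,117)),(D,*cd(478,187)))
print('card top corners',L,R,'w',np.linalg.norm(L[0]-R[0]),'mid',(L[0]+R[0])/2)
dy=R[0]-L[0];print('yaw y-axis',np.degrees(np.arctan2(dy[1],dy[0]))-90)
for n,p in dict(fl=(155,468),fr=(538,375),bl=(70,218)).items(): print(n,plane(S,*cs(*p),.022))
print('plane .13',plane(S,*cs(153,190),.13),plane(S,*cs(478,117),.13))
print('pad', [plane(S,*cs(*p),.1) for p in [(215,88),(332,66)]])
print('side fr',plane(D,*cd(648,437),.022), 'front-left bottom', plane(S,*cs(160,502),0))
# clip rest
for n,p in dict(l=(78,268),near=(245,350),r=(333,268),back=(165,200)).items(): print('rest',n,plane(S,*cc(*p),.018))
for n,p in dict(r=(197,150),near=(128,235)).items(): print('rest side',n,plane(D,*cd(*p),.018))
print('pivot end near',plane(S,*cc(190,200),.064),'far',plane(S,*cc(232,160),.064))
E
```

```text
card top corners (array([ 0.5694, -0.2208,  0.1303]), [0.0005695297842348181, 0.0005695297842348114]) (array([ 0.5831, -0.1022,  0.1291]), [0.00017341822130546427, 0.00017341822130538767]) w 0.11941662427568436 mid [ 0.5762 -0.1615  0.1297]
yaw y-axis -6.597708879172799
fl [ 0.5935 -0.2394  0.022 ]
fr [ 0.6131 -0.094   0.022 ]
bl [ 0.4468 -0.2221  0.022 ]
plane .13 [ 0.5695 -0.2213  0.13  ] [ 0.584  -0.1024  0.13  ]
pad [array([ 0.4888, -0.1701,  0.1   ]), array([ 0.4963, -0.125 ,  0.1   ])]
side fr [ 0.5867 -0.2409  0.022 ] front-left bottom [ 0.5896 -0.2381  0.    ]
rest l [0.4774 0.0813 0.018 ]
rest near [0.5578 0.1168 0.018 ]
rest r [0.5273 0.1803 0.018 ]
rest back [0.4518 0.1399 0.018 ]
rest side r [0.5523 0.1179 0.018 ]
rest side near [0.473  0.0821 0.018 ]
pivot end near [0.5087 0.1163 0.064 ] far [0.4921 0.1471 0.064 ]
```

Run:
```python
from h import *
np.set_printoptions(precision=4,suppress=True)
S=load('scene0');D=load('side0')
a=D['img']
c=cv2.resize(a[262:292,325:355],None,fx=18,fy=18,interpolation=cv2.INTER_CUBIC);cv2.imwrite('pics/c4.png',c)
b=cv2.resize(a[215:260,260:295],None,fx=13,fy=13,interpolation=cv2.INTER_CUBIC);cv2.imwrite('pics/c5.png',b)
```

```text
(no output)
```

View pics/c4.png

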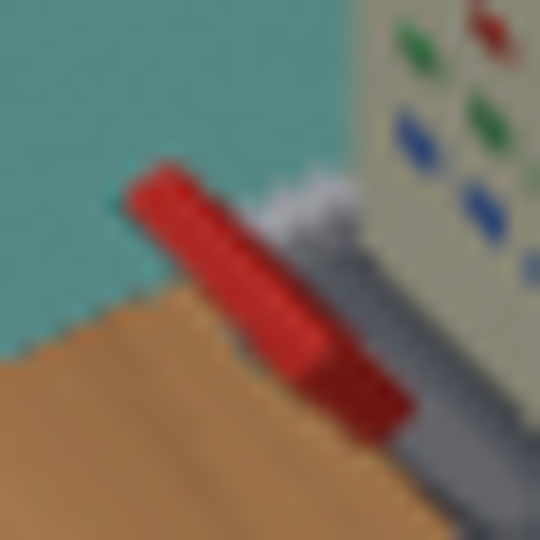

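View pics/c5.png

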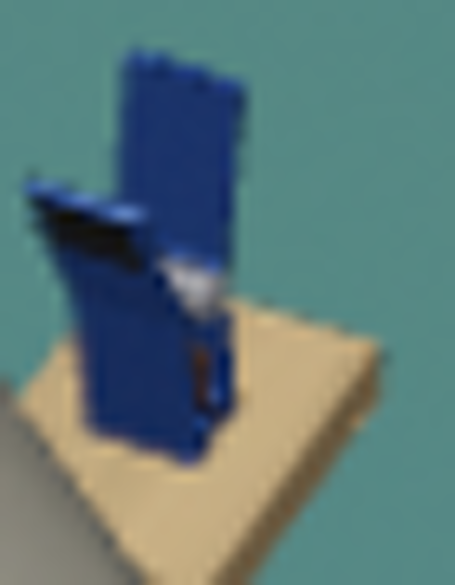

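Run:
```python
from h import *
np.set_printoptions(precision=4,suppress=True)
S=load('scene0');D=load('side0')
g=lambda x0,y0,f:(lambda x,y:(x0+(x+.5)/f-.5,y0+(y+.5)/f-.5))
cs=g(200,240,6);c2=g(315,205,6);c4=g(325,262,18);c5=g(260,215,13)
A=tri((S,*cs(332,66)),(D,*c4(175,160)));B=tri((S,*cs(215,88)),(D,*c4(335,350)))
print('pad end',A,B); m=(A[0]+B[0])/2
yaw=np.radians(-7.0);ex=np.array([np.cos(yaw),np.sin(yaw),0]);ey=np.array([-ex[1],ex[0],0])
ct=np.array([.5762,-.1615,0]);h=ct-.0155*ex
r=m-h;print('pad rel hinge x,y,z',r@ex,r@ey,r[2]-.036,'theta',np.arctan2(r[2]-.036,-(r@ex))-np.arctan2(.005,.095))
P={}
for n,p,q in [('+x-y',(245,130),(243,88)),('+x+y',(288,100),(130,55)),('-x-y',(150,92),(145,215)),('-x+y',(190,62),(30,185))]:
    P[n]=tri((S,*c2(*p)),(D,*c5(*q)));print(n,P[n])
mid=sum(v[0] for v in P.values())/4;print(mid)
d=P['+x-y'][0]+P['+x+y'][0]-P['-x-y'][0]-P['-x+y'][0];print(np.linalg.norm(d)/2,np.degrees(np.arctan2(d[1],d[0])))
d=P['+x+y'][0]-P['+x-y'][0]+P['-x+y'][0]-P['-x-y'][0];print(np.linalg.norm(d)/2,np.degrees(np.arctan2(d[1],d[0]))-90)
print('pivot',tri((S,*c2(190,200)),(D,*c5(205,290))))
for t in [.9,.7,.5,.3,.1,0]: print(t)
```

```text
pad end (array([ 0.5176, -0.1326,  0.1178]), [0.00019221686625607584, 0.00019221686625609652]) (array([ 0.5104, -0.1767,  0.1179]), [0.00015906356350634985, 0.00015906356350634112])
pad rel hinge x,y,z -0.047059513655878266 -0.0007922697664333086 0.08186170962191403 theta 0.9964796949089125
+x-y (array([0.5274, 0.1295, 0.1089]), [0.0010794337577245956, 0.0010794337577247055])
+x+y (array([0.5158, 0.1573, 0.1075]), [0.0005374602049528669, 0.0005374602049530512])
-x-y (array([0.4854, 0.1093, 0.1087]), [0.0017166529651339078, 0.001716652965133745])
-x+y (array([0.4726, 0.1359, 0.1074]), [0.0011343012620443982, 0.001134301262044424])
[0.5003 0.133  0.1081]
0.04739891882161989 26.051047543601307
0.02987745394276258 24.145109481140466
pivot (array([0.5068, 0.1194, 0.0642]), [0.002699529159621572, 0.0026995291596215087])
0.9
0.7
0.5
0.3
0.1
0
```

```bash
cat >> h.py <<'E'
from scipy.spatial.transform import Rotation as Ro
def Rdown(yaw):
    y=np.radians(yaw);x=np.array([np.cos(y),np.sin(y),0]);z=np.array([0,0,-1.]);return np.column_stack([x,np.cross(z,x),z])
def plan(p,yaw,n=None,claw=-1):
    s=readout.observe();P=s['position'].copy();R=s['tool_rot'].copy();T=Rdown(yaw);p=np.array(p)
    rv=(Ro.from_matrix(R.T@T)).as_rotvec();ang=np.degrees(np.linalg.norm(rv));d=p-P
    print('t',round(s['time_s'],2),'P',P.round(4),'dist',d.round(4),'ang',round(ang,2),'F',s['ft_force'].round(1),'w',round(s['grip_width'],4))
    n=n or max(1,int(np.ceil(max(np.linalg.norm(d)/.019,ang/6.8))))
    rows=[]
    st=Ro.from_rotvec(rv/n).as_matrix()
    for i in range(n):
        t=R.T@(d/n)/.02
        rows.append([[round(float(v),2) for v in t],[round(float(v),3) for v in np.degrees(rv/n)/120],claw]);R=R@st
    print(n);print(json.dumps(rows))
E
python3 -c "
from h import *
plan([.521,-.155,.165],83)"
```

```text
t 0.15 P [ 0.1386 -0.532   0.2309] dist [ 0.3824  0.377  -0.0659] ang 68.4 F [-0.3 -0.1 -0.1] w 0.0856
29
[[[0.8, -0.46, 0.11], [-0.0, -0.0, -0.02], -1], [[0.82, -0.43, 0.11], [-0.0, -0.0, -0.02], -1], [[0.84, -0.4, 0.11], [-0.0, -0.0, -0.02], -1], [[0.85, -0.36, 0.11], [-0.0, -0.0, -0.02], -1], [[0.87, -0.33, 0.11], [-0.0, -0.0, -0.02], -1], [[0.88, -0.29, 0.11], [-0.0, -0.0, -0.02], -1], [[0.89, -0.25, 0.11], [-0.0, -0.0, -0.02], -1], [[0.9, -0.22, 0.11], [-0.0, -0.0, -0.02], -1], [[0.91, -0.18, 0.11], [-0.0, -0.0, -0.02], -1], [[0.91, -0.14, 0.11], [-0.0, -0.0, -0.02], -1], [[0.92, -0.1, 0.11], [-0.0, -0.0, -0.02], -1], [[0.92, -0.07, 0.11], [-0.0, -0.0, -0.02], -1], [[0.93, -0.03, 0.11], [-0.0, -0.0, -0.02], -1], [[0.93, 0.01, 0.11], [-0.0, -0.0, -0.02], -1], [[0.92, 0.05, 0.11], [-0.0, -0.0, -0.02], -1], [[0.92, 0.09, 0.11], [-0.0, -0.0, -0.02], -1], [[0.92, 0.12, 0.11], [-0.0, -0.0, -0.02], -1], [[0.91, 0.16, 0.11], [-0.0, -0.0, -0.02], -1], [[0.9, 0.2, 0.11], [-0.0, -0.0, -0.02], -1], [[0.9, 0.24, 0.11], [-0.0, -0.0, -0.02], -1], [[0.88, 0.27, 0.11], [-0.0, -0.0, -0.02], -1], [[0.87, 0.31, 0.11], [-0.0, -0.0, -0.02], -1], [[0.86, 0.35, 0.11], [-0.0, -0.0, -0.02], -1], [[0.84, 0.38, 0.11], [-0.0, -0.0, -0.02], -1], [[0.83, 0.41, 0.11], [-0.0, -0.0, -0.02], -1], [[0.81, 0.45, 0.11], [-0.0, -0.0, -0.02], -1], [[0.79, 0.48, 0.11], [-0.0, -0.0, -0.02], -1], [[0.77, 0.51, 0.11], [-0.0, -0.0, -0.02], -1], [[0.75, 0.54, 0.11], [-0.0, -0.0, -0.02], -1]]
```

Call:
move_arm(
  motion=[
    [[0.8,-0.45,0],[0,0,-0.02],-1],
    [[0.8,-0.45,0],[0,0,-0.02],-1],
    [[0.85,-0.4,0],[0,0,-0.02],-1],
    [[0.85,-0.35,0],[0,0,-0.02],-1],
    [[0.85,-0.35,0],[0,0,-0.02],-1],
    [[0.9,-0.3,0],[0,0,-0.02],-1],
    [[0.9,-0.25,0],[0,0,-0.02],-1],
    [[0.9,-0.2,0],[0,0,-0.02],-1],
    [[0.9,-0.2,0],[0,0,-0.02],-1],
    [[0.9,-0.15,0],[0,0,-0.02],-1],
    [[0.9,-0.1,0],[0,0,-0.02],-1],
    [[0.9,-0.05,0],[0,0,-0.02],-1],
  ],
)

```text
time_s: 1.15
position: [0.3003, -0.361, 0.229]
tool_rot: [[0.704, 0.71, -0.001], [0.71, -0.704, 0.006], [0.003, -0.005, -1.0]]
ft_force: [0.4, 0.2, -0.2]
grip_width: 0.0001
```

```bash
python3 -c "
from h import *
plan([.521,-.155,.165],83)"
```

```text
t 1.15 P [ 0.3003 -0.361   0.229 ] dist [ 0.2207  0.206  -0.064 ] ang 37.75 F [ 0.4  0.2 -0.2] w 0.0001
17
[[[0.89, 0.04, 0.19], [-0.0, -0.0, -0.019], -1], [[0.88, 0.07, 0.19], [-0.0, -0.0, -0.019], -1], [[0.88, 0.1, 0.19], [-0.0, -0.0, -0.019], -1], [[0.88, 0.14, 0.19], [-0.0, -0.0, -0.019], -1], [[0.87, 0.17, 0.19], [-0.0, -0.0, -0.019], -1], [[0.86, 0.21, 0.19], [-0.0, -0.0, -0.019], -1], [[0.85, 0.24, 0.19], [-0.0, -0.0, -0.019], -1], [[0.85, 0.27, 0.19], [-0.0, -0.0, -0.019], -1], [[0.83, 0.3, 0.19], [-0.0, -0.0, -0.019], -1], [[0.82, 0.34, 0.19], [-0.0, -0.0, -0.019], -1], [[0.81, 0.37, 0.19], [-0.0, -0.0, -0.019], -1], [[0.79, 0.4, 0.19], [-0.0, -0.0, -0.019], -1], [[0.78, 0.43, 0.19], [-0.0, -0.0, -0.019], -1], [[0.76, 0.46, 0.19], [-0.0, -0.0, -0.019], -1], [[0.74, 0.49, 0.19], [-0.0, -0.0, -0.019], -1], [[0.72, 0.52, 0.19], [-0.0, -0.0, -0.019], -1], [[0.7, 0.54, 0.19], [-0.0, -0.0, -0.019], -1]]
```

Call:
move_arm(
  motion=[
    [[0.9,0.05,0],[0,0,-0.02],-1],
    [[0.9,0.05,0],[0,0,-0.02],-1],
    [[0.9,0.1,0],[0,0,-0.02],-1],
    [[0.9,0.15,0],[0,0,-0.02],-1],
    [[0.9,0.15,0],[0,0,-0.02],-1],
    [[0.9,0.2,0],[0,0,-0.02],-1],
    [[0.9,0.25,0],[0,0,-0.02],-1],
    [[0.9,0.25,0],[0,0,-0.02],-1],
    [[0.85,0.3,0],[0,0,-0.02],-1],
    [[0.85,0.35,0],[0,0,-0.02],-1],
    [[0.85,0.35,0],[0,0,-0.02],-1],
    [[0.8,0.4,0],[0,0,-0.02],-1],
  ],
)

```text
time_s: 2.15
position: [0.46, -0.185, 0.2295]
tool_rot: [[0.232, 0.973, -0.003], [0.973, -0.232, 0.008], [0.007, -0.005, -1.0]]
ft_force: [-0.9, -0.3, -0.2]
grip_width: -0.0001
```

```bash
python3 -c "
from h import *
plan([.521,-.155,.165],83)
snap('wrist','w1');snap('scene','s1');snap('side','d1')"
```

```text
t 2.15 P [ 0.46   -0.185   0.2295] dist [ 0.061   0.03   -0.0645] ang 6.43 F [-0.9 -0.3 -0.2] w -0.0001
5
[[[0.43, 0.53, 0.65], [-0.0, -0.001, -0.011], -1], [[0.42, 0.54, 0.64], [-0.0, -0.001, -0.011], -1], [[0.41, 0.54, 0.64], [-0.0, -0.001, -0.011], -1], [[0.4, 0.55, 0.64], [-0.0, -0.001, -0.011], -1], [[0.38, 0.56, 0.64], [-0.0, -0.001, -0.011], -1]]
```

View pics/w1.png

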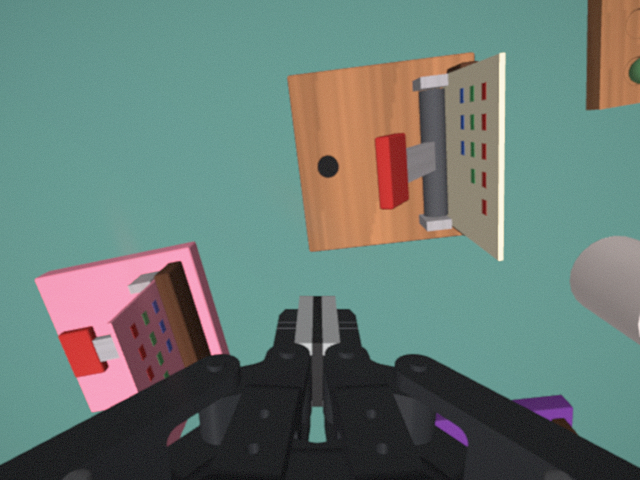

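View pics/s1.png

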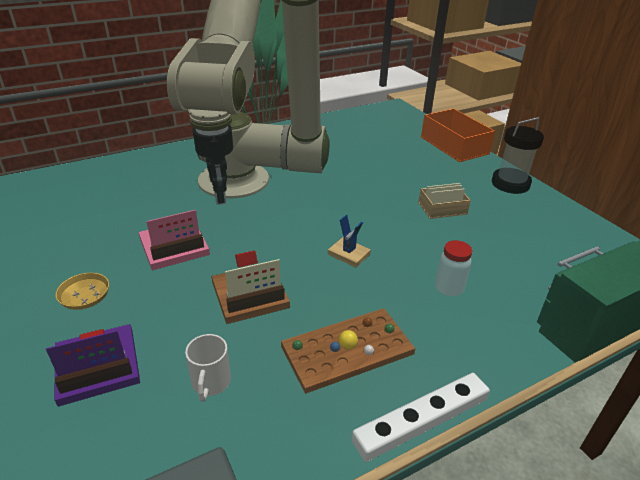

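The wrist picture shows the wooden stand with its red pad at (392,170). The card's top edge runs from (505,54) to (502,259) and the base corners are at (289,76) and (310,251). I'll use these to cross-check.

```bash
python3 -c "
from h import *
np.set_printoptions(precision=4,suppress=True)
W=load('w1')
a=plane(W,505,54,.13);b=plane(W,502,259,.13);print(a,b,(a+b)/2,np.linalg.norm(a-b),np.degrees(np.arctan2((a-b)[1],(a-b)[0]))-90)
for p in [(289,76),(310,251),(474,54)]: print(plane(W,*p,.022))
print('pad end edge .118',plane(W,377,137,.118),plane(W,381,205,.118))
"
```

```text
[ 0.5837 -0.1039  0.13  ] [ 0.5692 -0.2221  0.13  ] [ 0.5764 -0.163   0.13  ] 0.11904416659544725 -6.978055850076757
[ 0.4612 -0.0746  0.022 ]
[ 0.4428 -0.2216  0.022 ]
[ 0.6076 -0.0928  0.022 ]
pad end edge .118 [ 0.5086 -0.1317  0.118 ] [ 0.503  -0.1734  0.118 ]
```

Call:
move_arm(
  motion=[
    [[0.45,0.55,0.4],[0,0,-0.011],-1],
    [[0.45,0.55,0.4],[0,0,-0.011],-1],
    [[0.45,0.55,0.4],[0,0,-0.011],-1],
    [[0.4,0.55,0.8],[0,0,-0.011],-1],
    [[0.4,0.55,0.8],[0,0,-0.011],-1],
    [[0.1,0.1,0.8],[0,0,0],-1],
  ],
)

```text
time_s: 2.8
position: [0.5276, -0.1509, 0.1564]
tool_rot: [[0.115, 0.993, 0.002], [0.993, -0.115, 0.004], [0.004, 0.002, -1.0]]
ft_force: [-0.6, 0.1, -0.6]
grip_width: 0.0001
```

```bash
python3 -c "
from h import *
plan([.521,-.155,.125],83)
snap('wrist','w2');d=snap('side','d2')
cv2.imwrite('pics/d2c.png',cv2.resize(d['img'][180:340,250:410],None,fx=3.7,fy=3.7))"
```

```text
t 2.8 P [ 0.5276 -0.1509  0.1564] dist [-0.0066 -0.0041 -0.0314] ang 0.46 F [-0.6  0.1 -0.6] w 0.0001
2
[[[-0.12, -0.15, 0.78], [0.0, -0.001, 0.002], -1], [[-0.12, -0.15, 0.78], [0.0, -0.001, 0.002], -1]]
```

View pics/w2.png

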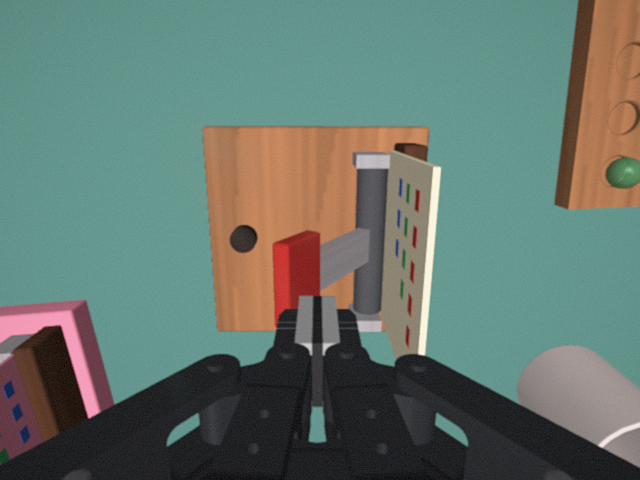

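View pics/d2c.png

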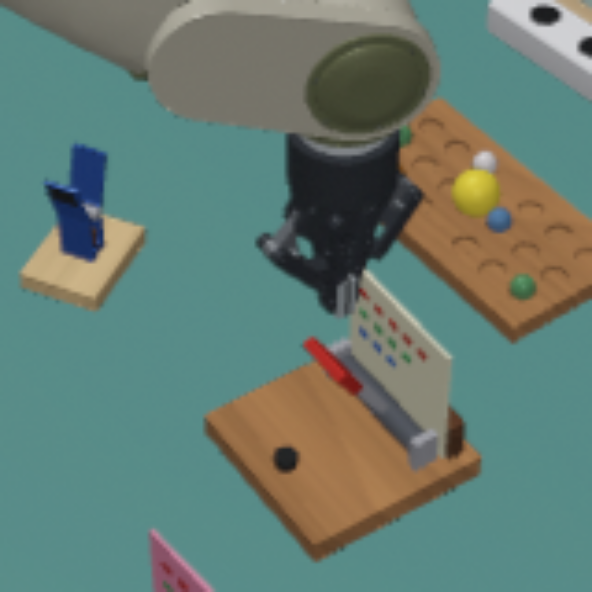

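Call:
move_arm(
  motion=[
    [[-0.15,-0.2,0.8],[0,0,0],-1],
    [[-0.1,-0.15,0.7],[0,0,0],-1],
    [[0,0,0],[0,0,0],-1],
  ],
)

```text
time_s: 3.15
position: [0.5183, -0.1552, 0.125]
tool_rot: [[0.115, 0.993, -0.003], [0.993, -0.115, 0.005], [0.005, -0.003, -1.0]]
ft_force: [-0.6, -0.0, 0.3]
grip_width: -0.0
```

```bash
python3 -c "
from h import *
plan([.521,-.155,.115],83)
h0=np.array([.5609,-.1603]);e=np.array([.9925,-.1219]);p=readout.observe()['position'][:2]-h0;print(p@e,p@[.1219,.9925])
"
```

```text
t 3.15 P [ 0.5183 -0.1552  0.125 ] dist [ 0.0027  0.0002 -0.01  ] ang 0.51 F [-0.6 -0.   0.3] w -0.0
1
[[[0.02, 0.13, 0.5], [-0.002, -0.002, 0.003], -1]]
-0.04290877187524278 -0.00012046351328069471
```

Call:
move_arm(
  motion=[
    [[0,0,0.65],[0,0,0],-1],
    [[0,-0.3,0.3],[0,0,0],-1],
    [[0,-0.3,0.3],[0,0,0],-1],
    [[0,-0.3,0.3],[0,0,0],-1],
    [[0,-0.3,0.3],[0,0,0],-1],
    [[0,-0.2,0.35],[0,0,0],-1],
    [[0,-0.2,0.35],[0,0,0],-1],
    [[0,-0.1,0.4],[0,0,0],-1],
    [[0,-0.1,0.4],[0,0,0],-1],
  ],
)

```text
time_s: 3.9
position: [0.4814, -0.1527, 0.0618]
tool_rot: [[0.117, 0.993, 0.008], [0.993, -0.117, -0.001], [-0.0, 0.008, -1.0]]
ft_force: [-0.3, 0.1, 1.2]
grip_width: 0.0001
```

```bash
python3 -c "
from h import *
plan([.521,-.155,.115],83)
h0=np.array([.5609,-.1603]);e=np.array([.9925,-.1219]);p=readout.observe()['position'][:2]-h0;print(p@e,p@[.1219,.9925])
d=snap('side','d3');cv2.imwrite('pics/d3c.png',cv2.resize(d['img'][200:340,280:420],None,fx=4,fy=4))
snap('wrist','w3')
"
```

```text
t 3.9 P [ 0.4814 -0.1527  0.0618] dist [ 0.0396 -0.0023  0.0532] ang 0.56 F [-0.3  0.1  1.2] w 0.0001
4
[[[0.03, 0.5, -0.66], [0.001, 0.0, 0.001], -1], [[0.03, 0.5, -0.66], [0.001, 0.0, 0.001], -1], [[0.03, 0.5, -0.66], [0.001, 0.0, 0.001], -1], [[0.03, 0.5, -0.66], [0.001, 0.0, 0.001], -1]]
-0.07979258684587612 -0.002111733716035296
```

View pics/d3c.png

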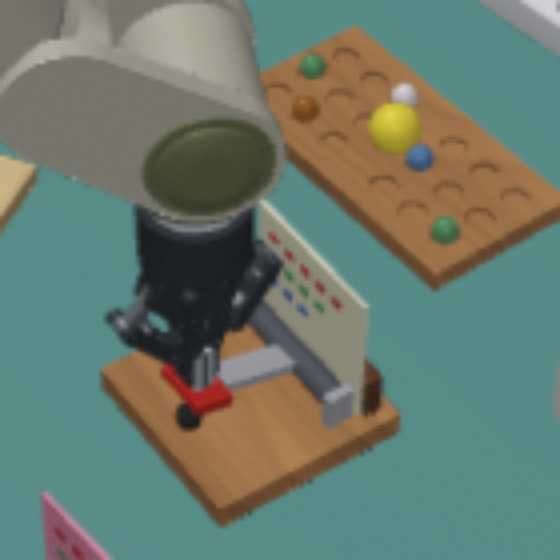

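The lever follows the fingers, with 1.2 N showing at the wrist. I'll keep pressing until it reaches the stop.

Call:
move_arm(
  motion=[
    [[0,0,0.4],[0,0,0],-1],
    [[0,0,0.3],[0,0,0],-1],
    [[0,0,0.2],[0,0,0],-1],
    [[0,0,0.15],[0,0,0],-1],
  ],
)

```text
time_s: 4.33
position: [0.4812, -0.1528, 0.0402]
tool_rot: [[0.117, 0.993, 0.008], [0.993, -0.117, -0.001], [-0.0, 0.008, -1.0]]
ft_force: [-13.0, 4.0, 52.1]
grip_width: 0.0002
```

At z = 0.040 the lever is on its stop. The force reached 52 N at the fingertips, harder than I wanted, so I'm backing off now.

Call:
move_arm(
  motion=[
    [[0,0,-0.3],[0,0,0],-1],
    [[0,-0.2,-0.8],[0,0,0],-1],
    [[0,-0.2,-0.9],[0,0,0],-1],
    [[0,0,-1],[0,0,0],-1],
    [[0,0,-1],[0,0,0],-1],
    [[0,0,-1],[0,0,0],-1],
    [[0,0,-1],[0,0,0],-1],
    [[0.5,0,-1],[0,0,0],-1],
  ],
)

```text
time_s: 5.0
position: [0.4723, -0.1419, 0.1811]
tool_rot: [[0.118, 0.993, 0.001], [0.993, -0.118, 0.003], [0.003, 0.0, -1.0]]
ft_force: [0.6, -0.5, 0.1]
grip_width: -0.0
```

```bash
python3 -c "
from h import *
plan([.501,.131,.18],115,claw=1)
d=snap('side','d4');cv2.imwrite('pics/d4c.png',cv2.resize(d['img'][200:340,260:400],None,fx=4,fy=4))
d=snap('scene','s4');cv2.imwrite('pics/s4c.png',cv2.resize(d['img'][240:330,200:300],None,fx=5,fy=5))
snap('wrist','w4')
"
```

```text
t 5.0 P [ 0.4723 -0.1419  0.1811] dist [ 0.0287  0.2729 -0.0011] ang 31.76 F [ 0.6 -0.5  0.1] w -0.0
15
[[[0.91, -0.01, 0.01], [0.0, -0.0, -0.018], 1], [[0.91, 0.02, 0.01], [0.0, -0.0, -0.018], 1], [[0.91, 0.06, 0.01], [0.0, -0.0, -0.018], 1], [[0.91, 0.09, 0.01], [0.0, -0.0, -0.018], 1], [[0.91, 0.12, 0.01], [0.0, -0.0, -0.018], 1], [[0.9, 0.16, 0.01], [0.0, -0.0, -0.018], 1], [[0.89, 0.19, 0.01], [0.0, -0.0, -0.018], 1], [[0.89, 0.22, 0.01], [0.0, -0.0, -0.018], 1], [[0.88, 0.25, 0.0], [0.0, -0.0, -0.018], 1], [[0.87, 0.29, 0.0], [0.0, -0.0, -0.018], 1], [[0.86, 0.32, 0.0], [0.0, -0.0, -0.018], 1], [[0.84, 0.35, 0.0], [0.0, -0.0, -0.018], 1], [[0.83, 0.38, 0.0], [0.0, -0.0, -0.018], 1], [[0.82, 0.41, 0.0], [0.0, -0.0, -0.018], 1], [[0.8, 0.44, 0.0], [0.0, -0.0, -0.018], 1]]
```

View pics/d4c.png

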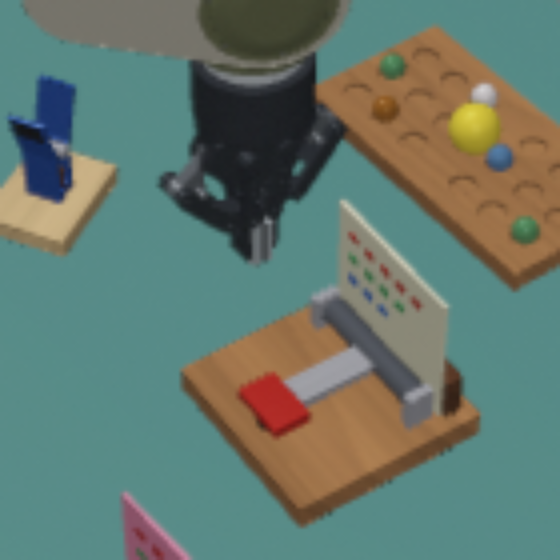

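View pics/w4.png

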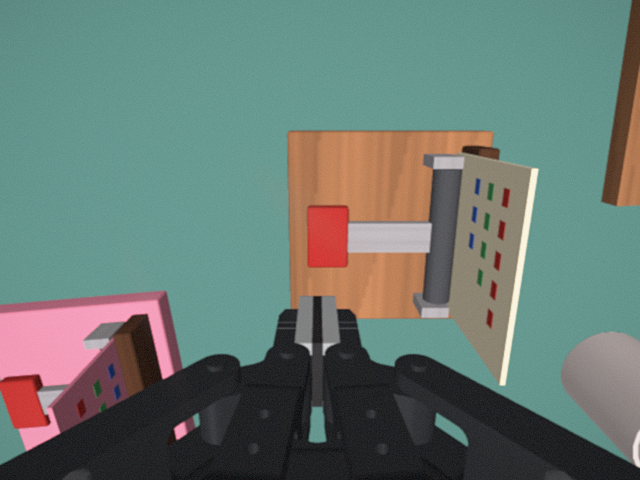

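Call:
move_arm(
  motion=[
    [[0.9,0,-0.1],[0,0,-0.02],1],
    [[0.9,0,-0.1],[0,0,-0.02],1],
    [[0.9,0.05,-0.1],[0,0,-0.02],1],
    [[0.9,0.1,-0.1],[0,0,-0.02],1],
    [[0.9,0.1,-0.1],[0,0,-0.02],1],
    [[0.9,0.15,-0.1],[0,0,-0.02],1],
    [[0.9,0.2,-0.1],[0,0,-0.02],1],
    [[0.9,0.2,-0.1],[0,0,-0.02],1],
    [[0.9,0.25,0],[0,0,-0.02],1],
    [[0,0,0],[0,0,0],1],
  ],
)

```text
time_s: 5.98
position: [0.482, 0.028, 0.186]
tool_rot: [[-0.273, 0.962, -0.014], [0.962, 0.273, 0.007], [0.011, -0.012, -1.0]]
ft_force: [0.5, -1.2, 0.8]
grip_width: 0.0854
```

```bash
python3 -c "
from h import *
np.set_printoptions(precision=4,suppress=True)
plan([.501,.131,.14],115,claw=1)
W=load('w4')
q=[plane(W,*p,.041) for p in [(308,206),(348,206),(347,268),(309,268)]];print(q,np.linalg.norm(q[0]-q[1]),np.linalg.norm(q[0]-q[3]))
h0=np.array([.5609,-.1603]);m=sum(q)/4;print('pad centre dist from hinge',(m[:2]-h0)@[.9925,-.1219])
snap('wrist','w5')
"
```

```text
t 5.98 P [0.482 0.028 0.186] dist [ 0.019  0.103 -0.046] ang 9.22 F [ 0.5 -1.2  0.8] w 0.0854
7
[[[0.67, 0.34, 0.33], [-0.001, -0.001, -0.011], 1], [[0.66, 0.35, 0.33], [-0.001, -0.001, -0.011], 1], [[0.65, 0.36, 0.33], [-0.001, -0.001, -0.011], 1], [[0.64, 0.38, 0.33], [-0.001, -0.001, -0.011], 1], [[0.64, 0.39, 0.33], [-0.001, -0.001, -0.011], 1], [[0.63, 0.41, 0.33], [-0.001, -0.001, -0.011], 1], [[0.62, 0.42, 0.33], [-0.001, -0.001, -0.011], 1]]
[array([ 0.4686, -0.1264,  0.041 ]), array([ 0.4969, -0.1297,  0.041 ]), array([ 0.4917, -0.1764,  0.041 ]), array([ 0.4636, -0.173 ,  0.041 ])] 0.028503382428749807 0.04694523527346114
pad centre dist from hinge -0.08118987937407081
```

View pics/w5.png

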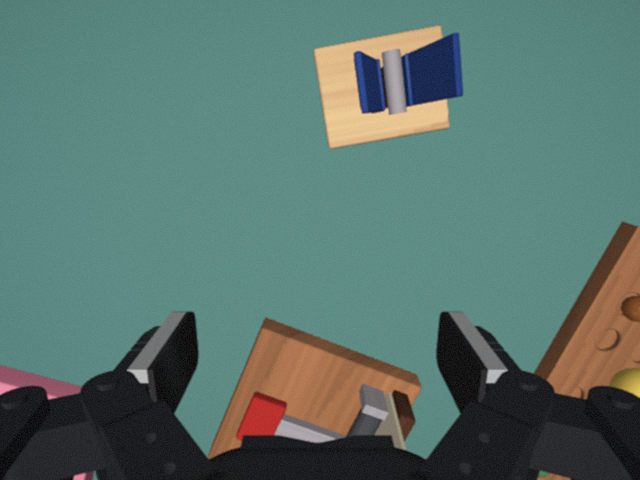

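The lever reads as level: the pad is 28.5 x 47 mm at z = 41 mm and 81 mm from the hinge. The wrist view shows the rest corners at (315,49), (441,27), (449,126) and (330,148), and the pivot rod from (392,50) to (397,113). I'll measure the clip from this second view.

```bash
python3 -c "
from h import *
np.set_printoptions(precision=4,suppress=True)
W=load('w5')
q=[plane(W,*p,.018) for p in [(315,49),(441,27),(449,126),(330,148)]];print(q,sum(q)/4)
for a,b in [(0,1),(3,2)]: d=q[b]-q[a];print(np.linalg.norm(d),np.degrees(np.arctan2(d[1],d[0])))
for a,b in [(3,0),(2,1)]: d=q[b]-q[a];print(np.linalg.norm(d),np.degrees(np.arctan2(d[1],d[0]))-90)
a=plane(W,392,50,.068);b=plane(W,397,113,.068);print('piv',(a+b)/2,np.linalg.norm(a-b),np.degrees(np.arctan2((a-b)[1],(a-b)[0]))-90)
h=[plane(W,*p,.109) for p in [(356,53),(362,112),(459,35),(462,96)]];print(h,sum(h)/4)
S=load('scene0');c2=lambda x,y:(315+(x+.5)/6-.5,205+(y+.5)/6-.5)
for n,p,q in [('+x-y',(245,130),(462,96)),('+x+y',(288,100),(459,35)),('-x-y',(150,92),(362,112)),('-x+y',(190,62),(356,53))]: print(n,tri((S,*c2(*p)),(W,*q)))
"
```

```text
[array([0.4442, 0.1445, 0.018 ]), array([0.5242, 0.1815, 0.018 ]), array([0.553 , 0.1214, 0.018 ]), array([0.4734, 0.0823, 0.018 ])] [0.4987 0.1324 0.018 ]
0.08808174128639368 24.81817425543083
0.08865172381790909 26.11600391171772
0.06869412465669239 25.159837127196113
0.06669185408827029 25.640261859532004
piv [0.4982 0.1322 0.068 ] 0.035706235340436036 23.645611421518453
[array([0.4698, 0.1343, 0.109 ]), array([0.4812, 0.1084, 0.109 ]), array([0.5161, 0.1557, 0.109 ]), array([0.5279, 0.1297, 0.109 ])] [0.4987 0.132  0.109 ]
+x-y (array([0.5278, 0.1292, 0.1084]), [0.0006215464859834349, 0.0006215464859835952])
+x+y (array([0.5165, 0.1563, 0.1077]), [0.00017420965579521534, 0.00017420965579519412])
-x-y (array([0.4819, 0.1093, 0.1048]), [0.0007979140476273115, 0.0007979140476271946])
-x+y (array([0.4703, 0.1357, 0.1049]), [0.000780496042785531, 0.0007804960427856187])
```

```bash
python3 -c "
from h import *
plan([.4995,.132,.15],115.2,claw=1,n=7)"
```

```text
t 6.03 P [0.482  0.0268 0.1859] dist [ 0.0175  0.1052 -0.0359] ang 9.55 F [ 0.1 -0.2 -0.8] w 0.0851
7
[[[0.69, 0.33, 0.26], [-0.001, -0.001, -0.011], 1], [[0.68, 0.34, 0.26], [-0.001, -0.001, -0.011], 1], [[0.67, 0.36, 0.26], [-0.001, -0.001, -0.011], 1], [[0.66, 0.37, 0.26], [-0.001, -0.001, -0.011], 1], [[0.65, 0.39, 0.26], [-0.001, -0.001, -0.011], 1], [[0.65, 0.4, 0.26], [-0.001, -0.001, -0.011], 1], [[0.64, 0.42, 0.26], [-0.001, -0.001, -0.011], 1]]
```

Call:
move_arm(
  motion=[
    [[0.7,0.35,0.1],[0,0,-0.011],1],
    [[0.7,0.35,0.2],[0,0,-0.011],1],
    [[0.65,0.35,0.25],[0,0,-0.011],1],
    [[0.65,0.35,0.3],[0,0,-0.011],1],
    [[0.65,0.4,0.3],[0,0,-0.011],1],
    [[0.65,0.4,0.3],[0,0,-0.011],1],
    [[0.65,0.4,0.3],[0,0,-0.011],1],
    [[0,0,0],[0,0,0],1],
  ],
)

```text
time_s: 6.7
position: [0.5004, 0.1283, 0.1429]
tool_rot: [[-0.415, 0.91, -0.023], [0.91, 0.415, 0.004], [0.013, -0.019, -1.0]]
ft_force: [-0.8, -0.0, 0.3]
grip_width: 0.0852
```

```bash
python3 -c "
from h import *
plan([.4995,.132,.12],115.2,claw=1,n=3)"
```

```text
t 6.7 P [0.5004 0.1283 0.1429] dist [-0.0009  0.0037 -0.0229] ang 1.5 F [-0.8 -0.   0.3] w 0.0852
3
[[[0.06, 0.02, 0.38], [-0.003, -0.002, -0.002], 1], [[0.06, 0.02, 0.38], [-0.003, -0.002, -0.002], 1], [[0.06, 0.01, 0.38], [-0.003, -0.002, -0.002], 1]]
```

Call:
move_arm(
  motion=[
    [[0.06,0.02,0.35],[-0.004,-0.002,-0.002],1],
    [[0.06,0.02,0.35],[-0.004,-0.002,-0.002],1],
    [[0.06,0,0.35],[-0.004,-0.002,0],1],
    [[0,0,0],[0,0,0],1],
  ],
)

```text
time_s: 7.03
position: [0.4997, 0.1278, 0.1188]
tool_rot: [[-0.417, 0.909, 0.003], [0.909, 0.417, 0.001], [0.0, 0.003, -1.0]]
ft_force: [0.1, 0.0, 0.5]
grip_width: 0.0855
```

```bash
python3 -c "
from h import *
plan([.4995,.132,.083],115.2,claw=1,n=3)
snap('wrist','w6');snap('side','d6');d=snap('scene','s6');cv2.imwrite('pics/s6c.png',cv2.resize(d['img'][160:290,280:420],None,fx=4,fy=4))
d=load('d6');cv2.imwrite('pics/d6c.png',cv2.resize(d['img'][170:290,210:350],None,fx=4,fy=4))"
```

```text
t 7.03 P [0.4997 0.1278 0.1188] dist [-0.0002  0.0042 -0.0358] ang 0.58 F [0.1 0.  0.5] w 0.0855
3
[[[0.06, 0.02, 0.6], [0.001, -0.0, -0.002], 1], [[0.06, 0.02, 0.6], [0.001, -0.0, -0.002], 1], [[0.06, 0.03, 0.6], [0.001, -0.0, -0.002], 1]]
```

View pics/w6.png

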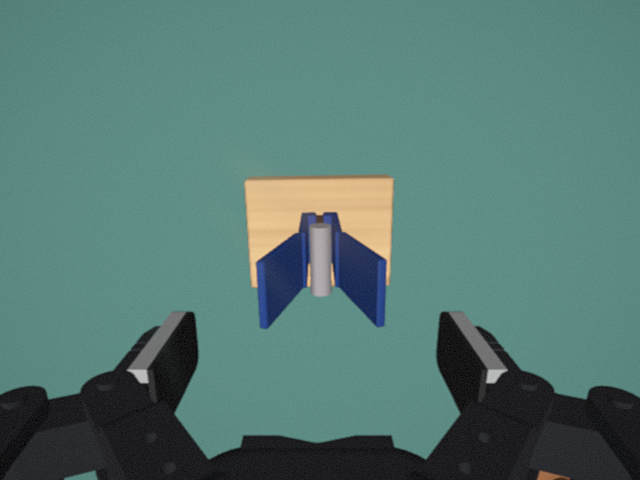

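View pics/s6c.png

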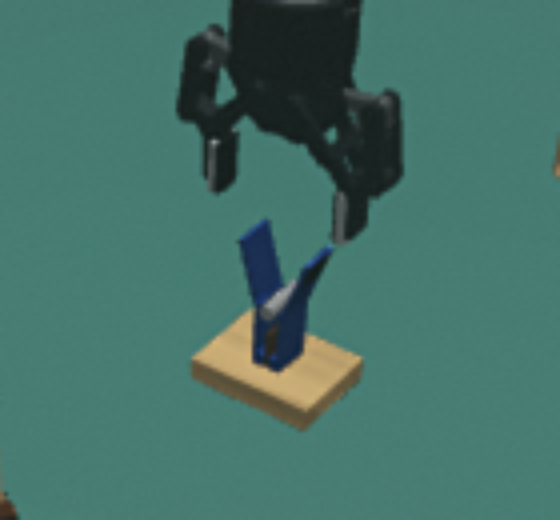

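View pics/d6c.png

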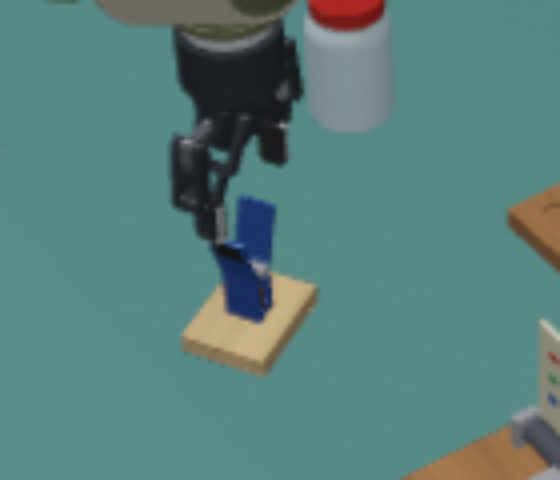

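The fingers straddle the clip: handle ends at columns 260 and 385, pads at 197 and 438, with the rod at (320,260). I'll fix its y, then descend.

```bash
python3 -c "
from h import *
np.set_printoptions(precision=4,suppress=True)
W=load('w6')
a=plane(W,320,223,.068);b=plane(W,321,296,.068);print('piv',(a+b)/2,np.linalg.norm(a-b),np.degrees(np.arctan2((a-b)[1],(a-b)[0]))-90)
h=[plane(W,*p,.109) for p in [(258,262),(264,327),(385,261),(382,325)]];print(h,sum(h)/4)
V=load('w5')
print([tri((W,*p),(V,*q)) for p,q in [((258,262),(356,53)),((264,327),(362,112)),((385,261),(459,35)),((382,325),(462,96))]])
"
```

```text
piv [0.4982 0.1327 0.068 ] 0.03893944932579218 25.562079471382262
[array([0.4694, 0.1344, 0.109 ]), array([0.4826, 0.1088, 0.109 ]), array([0.5153, 0.1559, 0.109 ]), array([0.5272, 0.1302, 0.109 ])] [0.4986 0.1323 0.109 ]
[(array([0.4696, 0.1343, 0.1087]), [0.0002129261097549262, 0.00021292610975497646]), (array([0.482 , 0.1084, 0.1083]), [0.000738966589399173, 0.000738966589399331]), (array([0.5158, 0.1558, 0.1085]), [0.0003811996807693038, 0.00038119968076937624]), (array([0.5279, 0.1298, 0.108 ]), [0.0002853875315791443, 0.0002853875315791991])]
```

Call:
move_arm(
  motion=[
    [[0.1,0.03,0.6],[0,0,0],1],
    [[0.1,0.03,0.6],[0,0,0],1],
    [[0.03,0,0.55],[0,0,0],1],
    [[0,0,0],[0,0,0],1],
  ],
)

```text
time_s: 7.52
position: [0.5025, 0.131, 0.0869]
tool_rot: [[-0.415, 0.91, 0.011], [0.91, 0.415, 0.001], [-0.003, 0.011, -1.0]]
ft_force: [-0.5, -0.3, 0.1]
grip_width: 0.0856
```

```bash
python3 -c "
from h import *
plan([.4988,.1322,.083],115.4,claw=1,n=1)"
```

```text
t 7.52 P [0.5025 0.131  0.0869] dist [-0.0037  0.0012 -0.0039] ang 1.11 F [-0.5 -0.3  0.1] w 0.0856
1
[[[0.13, -0.15, 0.19], [0.005, 0.002, -0.008], 1]]
```

Call:
move_arm(
  motion=[
    [[0.13,-0.15,0.2],[0.005,0.002,-0.008],1],
    [[0,0,0],[0,0,0],1],
  ],
)

```text
time_s: 7.68
position: [0.4991, 0.1317, 0.0836]
tool_rot: [[-0.43, 0.903, -0.0], [0.903, 0.43, 0.001], [0.001, 0.0, -1.0]]
ft_force: [-0.4, 0.4, -0.0]
grip_width: 0.0854
```

```bash
python3 -c "
from h import *
plan([.4988,.1322,.083],115.4,claw=1,n=1)"
```

```text
t 7.68 P [0.4991 0.1317 0.0836] dist [-0.0003  0.0005 -0.0006] ang 0.1 F [-0.4  0.4 -0. ] w 0.0854
1
[[[0.03, -0.0, 0.03], [0.0, -0.0, 0.001], 1]]
```

Call:
move_arm(
  motion=[
    [[0,0,0],[0,0,0],0.3],
    [[0,0,0],[0,0,0],0.1],
    [[0,0,0],[0,0,0],-0.1],
    [[0,0,0],[0,0,0],-0.3],
    [[0,0,0],[0,0,0],-0.6],
    [[0,0,0],[0,0,0],-1],
    [[0,0,0],[0,0,0],-1],
    [[0,0,0],[0,0,0],-1],
  ],
  squeeze=30,
)

```text
time_s: 8.35
position: [0.504, 0.1317, 0.0904]
tool_rot: [[-0.43, 0.903, 0.016], [0.903, 0.43, 0.002], [-0.005, 0.015, -1.0]]
ft_force: [-0.7, -0.9, -1.2]
grip_width: 0.0234
```

```bash
python3 -c "
from h import *
plan([.4988,.1322,.083],115.4,claw=1,n=1)
snap('wrist','w7');d=snap('scene','s7');cv2.imwrite('pics/s7c.png',cv2.resize(d['img'][180:280,300:400],None,fx=5.5,fy=5.5))
"
```

```text
t 8.35 P [0.504  0.1317 0.0904] dist [-0.0052  0.0005 -0.0074] ang 0.91 F [-0.7 -0.9 -1.2] w 0.0234
1
[[[0.14, -0.23, 0.36], [0.007, 0.003, 0.001], 1]]
```

View pics/w7.png

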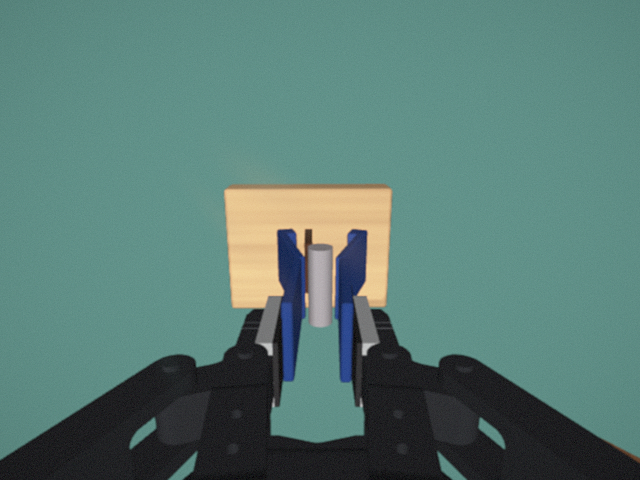

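View pics/s7c.png

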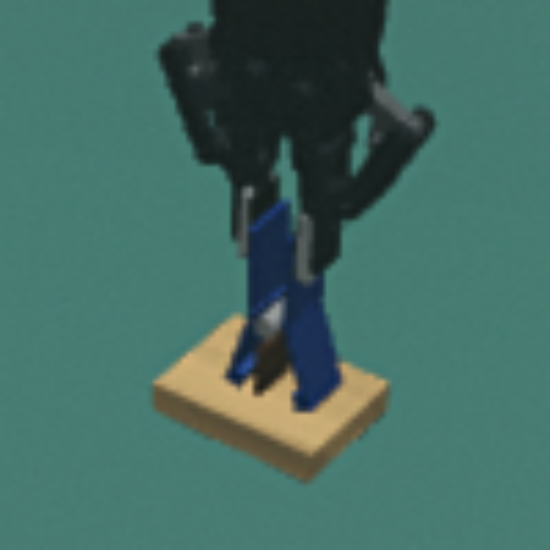

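The clip is squeezed to its stop (23.4 mm) and its jaws stand clear of the tongue. Lifting straight up.

Call:
move_arm(
  motion=[
    [[0,0,-0.5],[0,0,0],-1],
    [[0,0,-0.8],[0,0,0],-1],
    [[0,0,-0.8],[0,0,0],-1],
    [[0,0,-0.8],[0,0,0],-1],
    [[0,0,-0.8],[0,0,0],-1],
    [[0,0,-0.8],[0,0,0],-1],
    [[0,0,-0.8],[0,0,0],-1],
    [[0,0,-0.8],[0,0,0],-1],
    [[0,0,0],[0,0,0],-1],
  ],
)

```text
time_s: 9.2
position: [0.4994, 0.1312, 0.2135]
tool_rot: [[-0.43, 0.903, 0.002], [0.903, 0.43, 0.001], [-0.0, 0.003, -1.0]]
ft_force: [0.3, 0.2, -0.9]
grip_width: 0.0232
```

```bash
python3 -c "
from h import *
np.set_printoptions(precision=4,suppress=True)
plan([.5763,-.1622,.235],83,claw=-1)
s=readout.observe();np.savez('pics/st8.npz',P=s['position'],R=s['tool_rot'])
w=snap('wrist','w8');d=snap('scene','s8');cv2.imwrite('pics/s8c.png',cv2.resize(d['img'][110:230,280:420],None,fx=5,fy=5,interpolation=cv2.INTER_CUBIC))
d=snap('side','d8');cv2.imwrite('pics/d8c.png',cv2.resize(d['img'][110:270,210:370],None,fx=3.7,fy=3.7,interpolation=cv2.INTER_CUBIC))
cv2.imwrite('pics/w8c.png',cv2.resize(w['img'][180:420,200:440],None,fx=2.5,fy=2.5))
"
```

```text
t 9.2 P [0.4994 0.1312 0.2135] dist [ 0.0769 -0.2934  0.0215] ang 32.47 F [ 0.3  0.2 -0.9] w 0.0232
17
[[[-0.88, -0.17, -0.06], [0.0, -0.0, 0.016], -1], [[-0.88, -0.14, -0.06], [0.0, -0.0, 0.016], -1], [[-0.89, -0.11, -0.06], [0.0, -0.0, 0.016], -1], [[-0.89, -0.08, -0.06], [0.0, -0.0, 0.016], -1], [[-0.89, -0.05, -0.06], [0.0, -0.0, 0.016], -1], [[-0.89, -0.02, -0.06], [0.0, -0.0, 0.016], -1], [[-0.89, 0.01, -0.06], [0.0, -0.0, 0.016], -1], [[-0.89, 0.04, -0.06], [0.0, -0.0, 0.016], -1], [[-0.89, 0.07, -0.06], [0.0, -0.0, 0.016], -1], [[-0.89, 0.1, -0.06], [0.0, -0.0, 0.016], -1], [[-0.88, 0.13, -0.06], [0.0, -0.0, 0.016], -1], [[-0.88, 0.16, -0.06], [0.0, -0.0, 0.016], -1], [[-0.87, 0.19, -0.06], [0.0, -0.0, 0.016], -1], [[-0.87, 0.22, -0.06], [0.0, -0.0, 0.016], -1], [[-0.86, 0.25, -0.06], [0.0, -0.0, 0.016], -1], [[-0.85, 0.27, -0.06], [0.0, -0.0, 0.016], -1], [[-0.84, 0.3, -0.06], [0.0, -0.0, 0.016], -1]]
```

View pics/s8c.png

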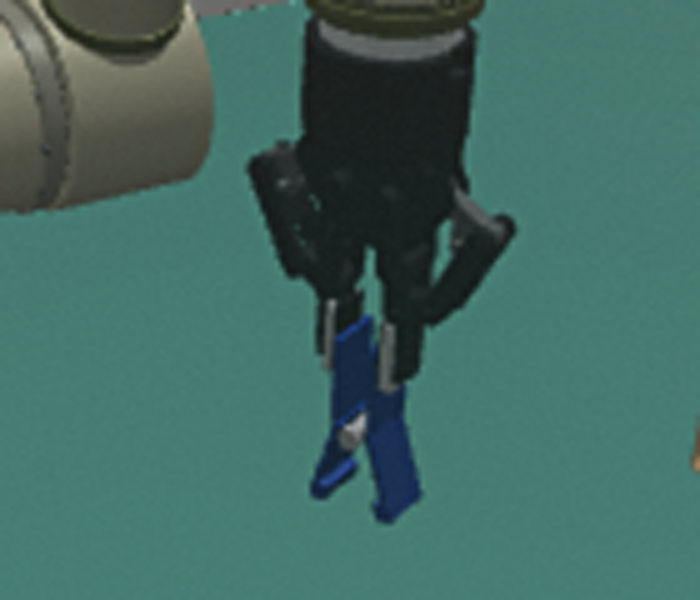

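View pics/d8c.png

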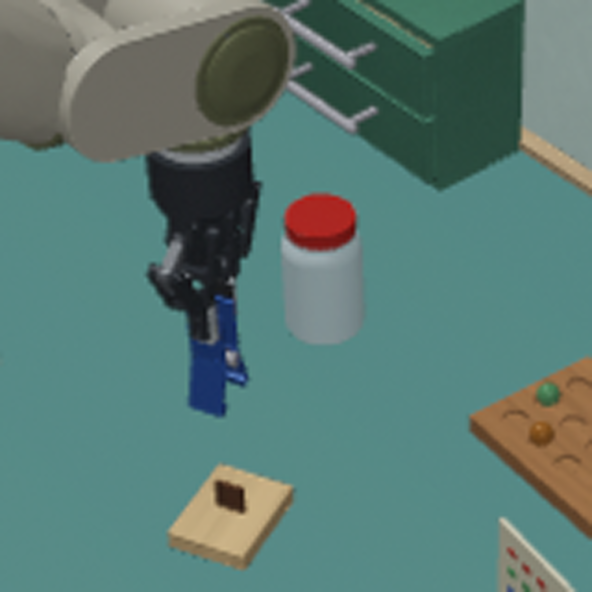

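View pics/w8c.png

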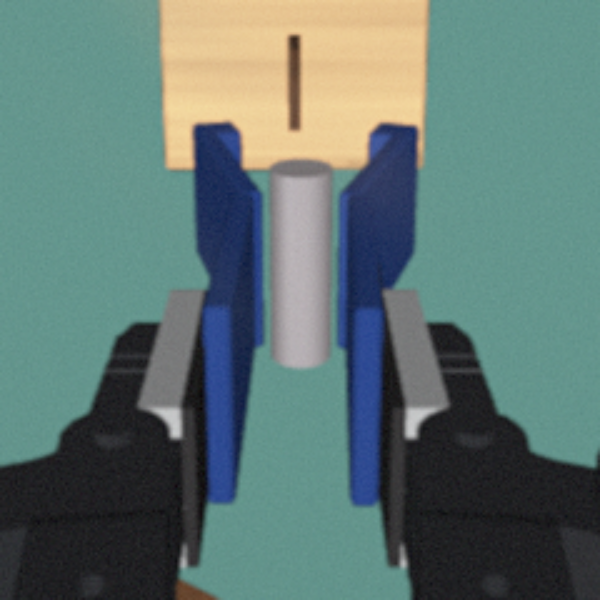

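```bash
python3 -c "
from h import *
np.set_printoptions(precision=4,suppress=True)
W=load('w8');S=load('s8');D=load('d8');st=np.load('pics/st8.npz');P=st['P'];R=st['R']
def show(n,o):
    p,e=tri(*o);print(n,p,np.round(e,4),'tool',R.T@(p-P))
s=lambda x,y:(280+x/5,110+y/5);d=lambda x,y:(210+x/3.7,110+y/3.7);w=lambda x,y:(200+x/2.5,180+y/2.5)
show('rod -y end',[(S,*s(352,435)),(W,*w(301,362))])
show('rod -y end SD',[(S,*s(352,435)),(D,*d(232,360))])
show('-x jaw -y lower',[(S,*s(316,494)),(D,*d(225,415))])
show('+x jaw +y lower outer',[(S,*s(422,494)),(W,*w(417,128))])
show('-x jaw +y lower outer',[(D,*d(189,406)),(W,*w(195,128))])
show('-x handle top -y',[(S,*s(335,340)),(W,*w(220,500))])
"
```

```text
rod -y end [0.5091 0.1172 0.1868] [0.0026 0.0026] tool [-0.0168  0.0026  0.0267]
rod -y end SD [0.5061 0.1216 0.1822] [0.0008 0.0008] tool [-0.0116  0.0018  0.0313]
-x jaw -y lower [0.4898 0.1134 0.1409] [0.001 0.001] tool [-0.012  -0.0165  0.0725]
+x jaw +y lower outer [0.5166 0.1572 0.1449] [0.0011 0.0011] tool [0.0161 0.0265 0.0687]
-x jaw +y lower outer [0.4726 0.1356 0.1441] [0.0001 0.0001] tool [ 0.0155 -0.0224  0.0693]
-x handle top -y [0.4963 0.1138 0.2329] [0.0015 0.0015] tool [-0.0144 -0.0102 -0.0194]
```

The clip is held upright and symmetric. Its tips are about 70 mm below the TCP, so TCP z ≈ 0.180 puts them at 110 mm. Carrying it high, above the card.

Call:
move_arm(
  motion=[
    [[-0.6,-0.15,-0.3],[0,0,0.016],-1],
    [[-0.85,-0.15,-0.3],[0,0,0.016],-1],
    [[-0.85,-0.1,-0.3],[0,0,0.016],-1],
    [[-0.85,-0.1,-0.2],[0,0,0.016],-1],
    [[-0.85,-0.05,0],[0,0,0.016],-1],
    [[-0.85,0,0],[0,0,0.016],-1],
    [[-0.85,0,0],[0,0,0.016],-1],
    [[-0.85,0.05,0],[0,0,0.016],-1],
    [[-0.85,0.05,0],[0,0,0.016],-1],
    [[-0.85,0.1,0],[0,0,0.016],-1],
    [[-0.85,0.1,0],[0,0,0.016],-1],
    [[-0.5,0.1,0],[0,0,0.016],-1],
  ],
)

```text
time_s: 10.35
position: [0.5404, -0.072, 0.2212]
tool_rot: [[-0.007, 1.0, -0.027], [1.0, 0.007, 0.003], [0.003, -0.027, -1.0]]
ft_force: [-0.1, 0.0, -0.5]
grip_width: 0.0229
```

```bash
python3 -c "
from h import *
np.set_printoptions(precision=4,suppress=True)
plan([.5763,-.1622,.235],83,claw=-1)"
```

```text
t 10.35 P [ 0.5404 -0.072   0.2212] dist [ 0.0359 -0.0902  0.0138] ang 7.59 F [-0.1  0.  -0.5] w 0.0229
6
[[[-0.75, 0.29, -0.12], [-0.002, -0.0, 0.01], -1], [[-0.75, 0.31, -0.12], [-0.002, -0.0, 0.01], -1], [[-0.74, 0.32, -0.12], [-0.002, -0.0, 0.01], -1], [[-0.73, 0.34, -0.12], [-0.002, -0.0, 0.01], -1], [[-0.73, 0.36, -0.12], [-0.002, -0.0, 0.01], -1], [[-0.72, 0.37, -0.12], [-0.002, -0.0, 0.01], -1]]
```

Call:
move_arm(
  motion=[
    [[0,0.1,-0.6],[-0.004,0,0.01],-1],
    [[-0.6,0.3,-0.25],[-0.004,0,0.01],-1],
    [[-0.75,0.3,-0.15],[-0.004,0,0.01],-1],
    [[-0.75,0.35,-0.1],[0,0,0.01],-1],
    [[-0.75,0.35,0],[0,0,0.01],-1],
    [[-0.75,0.35,0],[0,0,0.01],-1],
    [[-0.4,0.2,0],[0,0,0],-1],
    [[0,0,0],[0,0,0],-1],
  ],
)

```text
time_s: 11.02
position: [0.577, -0.1634, 0.2457]
tool_rot: [[0.133, 0.991, 0.003], [0.991, -0.133, 0.001], [0.001, 0.003, -1.0]]
ft_force: [0.2, 0.2, -0.6]
grip_width: 0.0227
```

```bash
python3 -c "
from h import *
np.set_printoptions(precision=4,suppress=True)
plan([.5763,-.1622,.225],83,claw=-1)"
```

```text
t 11.02 P [ 0.577  -0.1634  0.2457] dist [-0.0007  0.0012 -0.0207] ang 0.68 F [ 0.2  0.2 -0.6] w 0.0227
2
[[[0.03, -0.02, 0.52], [0.001, -0.0, -0.003], -1], [[0.03, -0.02, 0.52], [0.001, -0.0, -0.003], -1]]
```

Call:
move_arm(
  motion=[
    [[0.03,-0.02,0.5],[0,0,-0.003],-1],
    [[0.03,-0.02,0.4],[0,0,-0.003],-1],
    [[0,0,0],[0,0,0],-1],
  ],
)

```text
time_s: 11.27
position: [0.5766, -0.1619, 0.2275]
tool_rot: [[0.12, 0.993, 0.004], [0.993, -0.12, 0.001], [0.002, 0.004, -1.0]]
ft_force: [-1.2, 0.7, -1.1]
grip_width: 0.0232
```

```bash
python3 -c "
from h import *
np.set_printoptions(precision=4,suppress=True)
plan([.5763,-.1622,.225],83,claw=-1)
s=readout.observe();np.savez('pics/st9.npz',P=s['position'],R=s['tool_rot'])
w=snap('wrist','w9');d=snap('scene','s9');cv2.imwrite('pics/s9c.png',cv2.resize(d['img'][180:330,190:320],None,fx=4,fy=4,interpolation=cv2.INTER_CUBIC))
d=snap('side','d9');cv2.imwrite('pics/d9c.png',cv2.resize(d['img'][180:330,280:430],None,fx=4,fy=4,interpolation=cv2.INTER_CUBIC))
"
```

```text
t 11.27 P [ 0.5766 -0.1619  0.2275] dist [-0.0003 -0.0003 -0.0025] ang 0.28 F [-1.2  0.7 -1.1] w 0.0232
1
[[[-0.02, -0.01, 0.13], [0.002, -0.001, 0.001], -1]]
```

View pics/s9c.png

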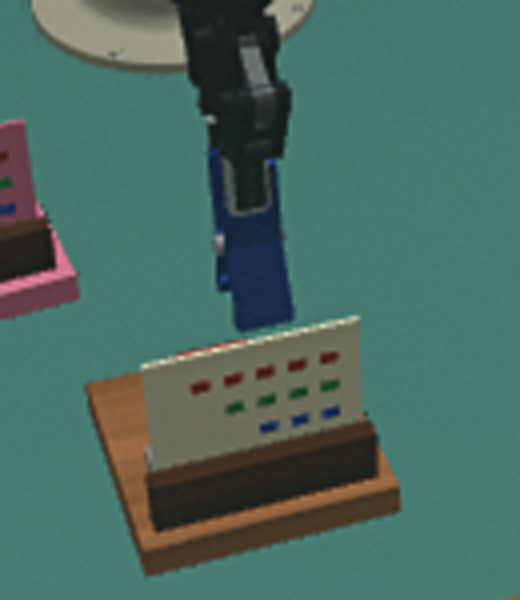

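View pics/d9c.png

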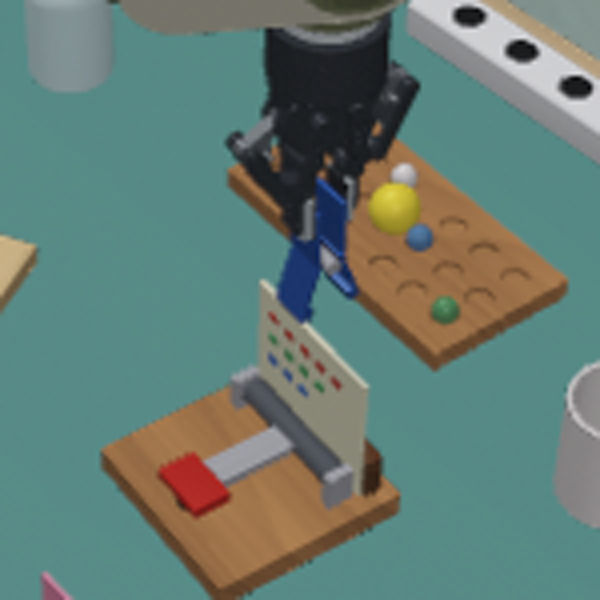

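View pics/w9.png

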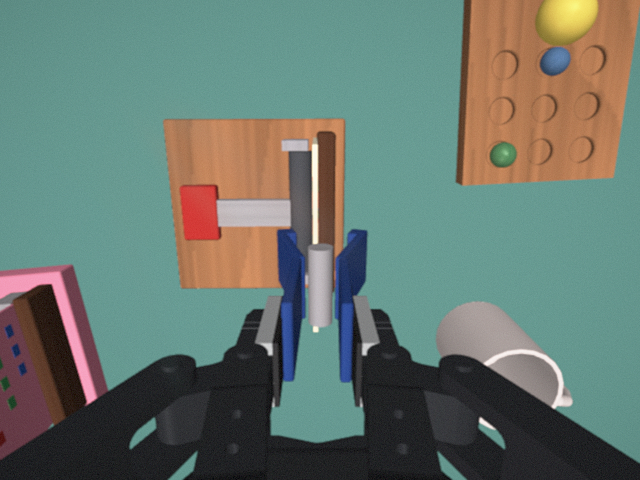

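```bash
python3 -c "
from h import *
np.set_printoptions(precision=4,suppress=True)
W=load('w9');S=load('s9');D=load('d9');st=np.load('pics/st9.npz');P=st['P'];R=st['R']
T=lambda p:R.T@(p-P)
a=plane(W,315,138,.13);b=plane(W,316,332,.13);print('card',a,b,(a+b)/2,np.linalg.norm(a-b),np.degrees(np.arctan2((a-b)[1],(a-b)[0]))-90,'tool',T((a+b)/2))
for z in (.2,.204): 
  a=plane(W,320,247,z);b=plane(W,320,326,z);print('rod',T((a+b)/2),np.linalg.norm(a-b))
for z in (.156,.16):
  print('tips outer +y',[T(plane(W,*p,z)) for p in [(278,231),(366,231)]])
s=lambda x,y:(190+x/4,180+y/4);d=lambda x,y:(280+x/4,180+y/4)
print('+x jaw lower outer edge',[T(plane(S,*s(*p),.157)) for p in [(238,331),(294,321)]])
print('tri',[ (T(q[0]),q[1]) for q in [tri((S,*s(294,320)),(W,366,231))]])
print('side -x jaw lower',[T(plane(D,*d(*p),.157)) for p in [(279,307),(304,320)]])
print('yaw tool',np.degrees(np.arctan2(R[1,0],R[0,0])))
"
```

```text
card [ 0.5823 -0.0996  0.13  ] [ 0.568 -0.223  0.13 ] [ 0.5751 -0.1613  0.13  ] 0.12424695023364642 -6.620474821853975 tool [ 0.0003 -0.0019  0.0975]
rod [-0.0006  0.0003  0.0275] 0.03860321641322026
rod [0.0011 0.0003 0.0235] 0.03770232905668698
tips outer +y [array([ 0.0142, -0.0223,  0.0715]), array([0.0142, 0.0258, 0.0717])]
tips outer +y [array([ 0.0153, -0.0219,  0.0675]), array([0.0152, 0.0253, 0.0677])]
+x jaw lower outer edge [array([-0.0113,  0.0222,  0.0706]), array([0.0183, 0.0242, 0.0707])]
tri [(array([0.0165, 0.0258, 0.0679]), [0.0014130802707690846, 0.0014130802707691284])]
side -x jaw lower [array([ 0.01  , -0.0213,  0.0705]), array([-0.0089, -0.0146,  0.0705])]
yaw tool 83.13314238143415
```

Clip and card agree to about 3 mm: the card's mid-plane is at tool y ≈ -1.5 mm and the clip's middle at about +1.5 mm. I'll shift -2.5 mm and descend slowly.

Call:
move_arm(
  motion=[
    [[-0.05,-0.13,0.1],[0.002,0,0],-1],
    [[0,0,0.3],[0,0,0],-1],
    [[0,0,0.3],[0,0,0],-1],
    [[0,0,0.3],[0,0,0],-1],
    [[0,0,0.2],[0,0,0],-1],
  ],
)

```text
time_s: 11.83
position: [0.5748, -0.1624, 0.2053]
tool_rot: [[0.119, 0.993, 0.005], [0.993, -0.119, -0.001], [-0.001, 0.006, -1.0]]
ft_force: [0.4, 1.0, -0.6]
grip_width: 0.023
```

```bash
python3 -c "
from h import *
plan([.574,-.162,.180],83,claw=-1,n=4)"
```

```text
t 11.83 P [ 0.5748 -0.1624  0.2053] dist [-0.0008  0.0004 -0.0253] ang 0.37 F [ 0.4  1.  -0.6] w 0.023
4
[[[0.0, -0.01, 0.32], [0.001, 0.0, 0.0], -1], [[0.0, -0.01, 0.32], [0.001, 0.0, 0.0], -1], [[0.0, -0.01, 0.32], [0.001, 0.0, 0.0], -1], [[0.0, -0.01, 0.32], [0.001, 0.0, 0.0], -1]]
```

Call:
move_arm(
  motion=[
    [[0,0,0.3],[0,0,0],-1],
    [[0,0,0.3],[0.001,0,0],-1],
    [[0,0,0.25],[0.001,0,0],-1],
    [[0,0,0.2],[0,0,0],-1],
  ],
)

```text
time_s: 12.17
position: [0.5746, -0.1622, 0.1813]
tool_rot: [[0.119, 0.993, -0.0], [0.993, -0.119, -0.0], [-0.0, -0.0, -1.0]]
ft_force: [1.0, -0.9, -0.5]
grip_width: 0.0234
```

```bash
python3 -c "
from h import *
plan([.574,-.162,.180],83,claw=-1,n=1)"
```

```text
t 12.17 P [ 0.5746 -0.1622  0.1813] dist [-0.0006  0.0002 -0.0013] ang 0.17 F [ 1.  -0.9 -0.5] w 0.0234
1
[[[0.01, -0.03, 0.06], [-0.0, 0.0, 0.001], -1]]
```

Call:
move_arm(
  motion=[
    [[0,-0.02,0.06],[0,0,0.001],-1],
    [[0,0,0],[0,0,0],-1],
  ],
)

```text
time_s: 12.33
position: [0.5739, -0.1621, 0.1786]
tool_rot: [[0.121, 0.993, -0.002], [0.993, -0.121, 0.001], [0.0, -0.002, -1.0]]
ft_force: [0.6, 0.4, -0.6]
grip_width: 0.0233
```

```bash
python3 -c "
from h import *
plan([.574,-.162,.180],83,claw=-1,n=1)
s=readout.observe();np.savez('pics/st10.npz',P=s['position'],R=s['tool_rot'])
w=snap('wrist','w10');cv2.imwrite('pics/w10c.png',cv2.resize(w['img'][100:400,180:480],None,fx=2,fy=2,interpolation=cv2.INTER_CUBIC));d=snap('scene','s10');cv2.imwrite('pics/s10c.png',cv2.resize(d['img'][200:320,200:310],None,fx=5,fy=5,interpolation=cv2.INTER_CUBIC))
d=snap('side','d10');cv2.imwrite('pics/d10c.png',cv2.resize(d['img'][200:320,290:410],None,fx=5,fy=5,interpolation=cv2.INTER_CUBIC))
"
```

```text
t 12.33 P [ 0.5739 -0.1621  0.1786] dist [0.0001 0.0001 0.0014] ang 0.14 F [ 0.6  0.4 -0.6] w 0.0233
1
[[[0.0, 0.01, -0.07], [-0.001, -0.0, 0.0], -1]]
```

View pics/s10c.png

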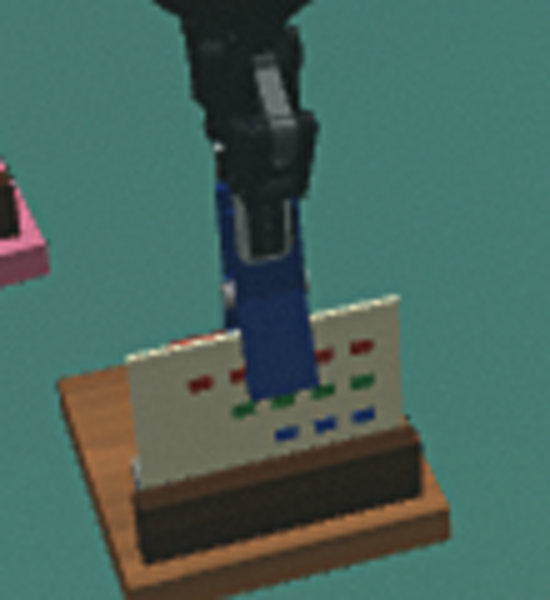

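View pics/d10c.png

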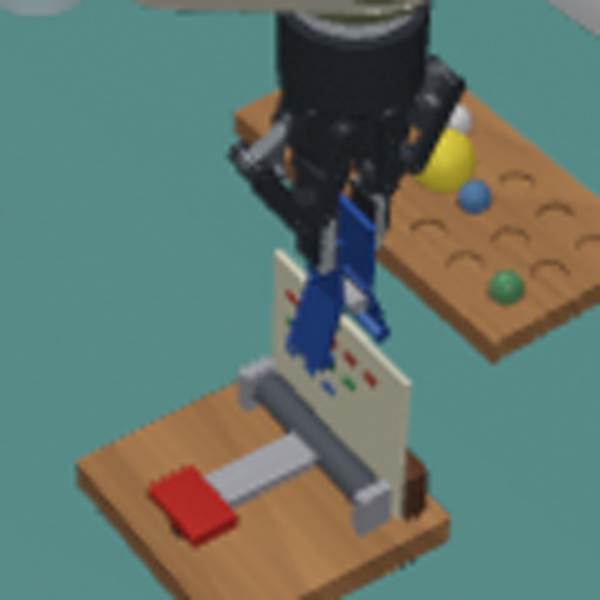

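View pics/w10c.png

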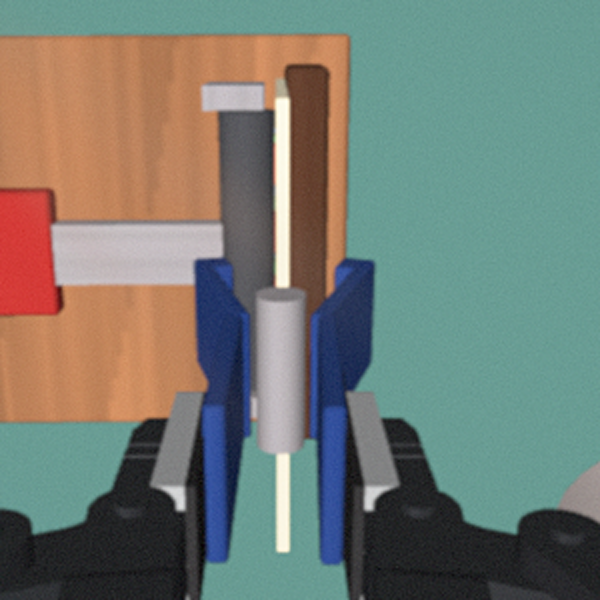

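```bash
python3 -c "
from h import *
np.set_printoptions(precision=4,suppress=True)
W=load('w10');S=load('s10');D=load('d10')
s=lambda x,y:(200+x/5,200+y/5);d=lambda x,y:(290+x/5,200+y/5);w=lambda x,y:(180+x/2,100+y/2)
e=np.array([.9925,-.1219,0]);f=np.array([.1219,.9925,0]);c=np.array([.5760,-.1620,.13])
def C(p): p=p-c;return np.array([p@e,p@f,p[2]])
A=tri((S,*s(318,388)),(W,*w(373,264)));print('+x jaw +y low',C(A[0]),A[1])
B=tri((D,*d(288,352)),(W,*w(197,264)));print('-x jaw +y low',C(B[0]),B[1])
print('+x jaw edge',[C(plane(S,*s(*p),.109)) for p in [(250,402),(318,388)]])
print('-x jaw edge',[C(plane(D,*d(*p),.109)) for p in [(288,352),(325,373)]])
a=plane(W,*w(283,97),.13);b=plane(W,*w(283,552),.13);print('card',C(a),C(b))
L=tri((S,*s(128,357)),(D,*d(408,383)));Rr=tri((S,*s(399,297)),(D,*d(276,252)));print(C(L[0]),C(Rr[0]))
"
```

```text
+x jaw +y low [ 0.024   0.0154 -0.0206] [0.001480086642051611, 0.0014800866420515933]
-x jaw +y low [-0.0245  0.0127 -0.0251] [3.86251260200533e-05, 3.862512602001178e-05]
+x jaw edge [array([ 0.0233, -0.013 , -0.021 ]), array([ 0.0245,  0.0167, -0.021 ])]
-x jaw edge [array([-0.0268,  0.0095, -0.021 ]), array([-0.0191, -0.0141, -0.021 ])]
card [-0.0012  0.0594  0.    ] [-0.0007 -0.0618  0.    ]
[ 0.0014 -0.059  -0.0004] [ 0.0001  0.0611 -0.002 ]
```

```bash
python3 -c "
from h import *
plan([.574,-.162,.180],83,claw=-1,n=1)
a=load('scene0')['img'];d=snap('scene','s11');b=d['img']
df=cv2.absdiff(a,b).max(2)>60
for n,(x0,y0,x1,y1) in dict(ball=(330,325,365,355),dish=(50,265,115,312),jar=(430,235,475,300),mug=(180,330,240,400)).items(): print(n,df[y0:y1,x0:x1].sum())
"
```

```text
t 12.48 P [ 0.5741 -0.1622  0.1793] dist [-0.0001  0.0002  0.0007] ang 0.08 F [-0.3 -0.3 -1.4] w 0.0228
1
[[[0.01, -0.01, -0.04], [-0.001, -0.0, 0.0], -1]]
ball 0
dish 0
jar 0
mug 0
```

The pose is steady, the card and bystanders haven't moved, and the clip is held fully open. Handing in.

```bash
python3 -c "
from h import *
print(job.close_job()); s=readout.observe(); print(s['time_s'],s['position'],s['grip_width'])"
```

```text
the job is handed in; nothing more can be done
None
the job is handed in; nothing more can be done
```

The job is handed in, finished at about 12.5 s: the clamp lever is down, and the clip is held wide open around the middle of the card's top edge. The arm is still squeezing it.

- **Lever:** I pressed the wooden stand's red pad down to its stop. Afterwards it measured level: the pad was 28.5 x 47 mm at the 41 mm height, 81 mm from the hinge.
- **Force on the lever:** the last press came down harder than needed, reading 52 N at the wrist. It was on the fingertips, not the gripper body, and I backed off straight away.
- **Clip:** I squeezed the handles to the stop at 30 N, giving an opening of about 23 mm, and lifted the clip clear of its rest.
- **Final position:** the clip is square to the card within about 0.5° and centred along it within about 2 mm. The outer edges of the jaws are about 24 mm from the card's centre on each side. Neither jaw looked to be touching the card in any view.
- **Jaw depth:** the tips are about 21 mm below the edge from the tool pose and one pair of views. Another pair of views gave 25 mm for one tip, so the depth is uncertain by a few mm.
- **Surroundings:** the card stood where it was within about 2 mm, and the scene camera showed no change at the ball, dish, jar or mug.

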